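Lift a slide rack by its bail into the staining dish

ROBOT

A 6-joint arm with a two-finger parallel gripper is mounted at the origin on the work surface. World frame = base frame: x ahead of the robot, y to its left, z up, the work surface at z = 0. Lengths are in mm, angles in rad, forces in N, time in s.
With the tool pointing down it reaches from about 400 to 925 mm from the base axis. Payload 12.5 kg.
Tool frame: the origin (TCP) lies on the centre line of the jaws, within the pads' length; the fingertips stand 25 mm ahead of it and the grasp point (between the pads) lies 6 mm ahead of it (env.tip_extent is the distance from the TCP to the fingertips, in mm); x points along the fingers, z is the direction in which the jaws open and shut, and the axes are right-handed (so a half turn about x gives the same grasp; the last joint's range is limited). The gripper opens to 95 mm and grips with 3 to 60 N. Pads are 20 mm wide; open, the fingers measure 119 mm over their backs; the gripper's body (75 mm by 180 mm) begins 59 mm behind the grasp point.
Start: joints at [-1.398, 0.491, 1.559, -0, 1.092, -0.106], TCP at [172.024, -600.876, 239.661] pointing down, gripper open.
Joint ranges: [-3.1, 3.1], [-0.84, 2.19], [0.05, 2.79], [-1.13, 4.28], [0.06, 2.93], [-2.69, 2.69]. Speed limits (rad/s): [2.22, 2.22, 2.79, 3.14, 3.14, 3.14].

INTERFACE

Orientations are given as [roll, pitch, yaw] about the fixed x, y, z axes, in that order (R = Rz(yaw) Ry(pitch) Rx(roll)).
In Python, from cell import env gives the robot as it stands.
- The arm moves only by the tool step_arm, never from a script. Its argument "rows" is a list of rows, each a list of 6 numbers: the shift along the tool's x, y, z in mm, then the turn, a rotation vector about the tool's x, y, z in rad. In form: [[x, y, z, wx, wy, wz], ...]. A call has 1 to 8 rows; each row shifts and turns the pose as measured when the row begins, along the tool's axes as they then stand; what a row does not reach is not made up. A row lasts 1/8 s, in which the tool goes at most 62.5 mm and 10.7 degrees, less where a joint would pass 70% of its speed; a pose out of reach is approached as far as the arm can. A call is refused whole if a number of a shift passes 62.5 or a number of a turn 0.188, either way. A call with a gripper value outside its range is refused whole. "grip" is the finger opening in mm, from 0 to 95.1, set as the call begins (left out, the last holds). The fingers move at their own pace and stop on an object; the grip force is fixed at half the most. Time passes only in rows, so rows that do not move let the fingers close. It gives the time, the measured TCP pose, the force and the opening at its end, in the units of the state.
- env.state(): the state, without advancing time (a new reading comes with each control period).
- env.read_camera(name): name is "scene" or "top" or "wrist"; returns the picture (384x512x3 uint8, red, green, blue); there is no depth.
- env.get_calibration(name): a dict with "fx", "fy", "cx", "cy" (pixels), "pose" (4x4, takes a point from camera to world coordinates); the wrist camera has in their place "hand_eye" (4x4, takes a point from camera to tool coordinates, whose origin is the TCP and whose axes are the tool frame's). Camera axes: x right, y down, z forward; pixel columns grow to the right and rows downward; lengths in mm; the calibration is good to about 2 mm. A picture is of the moment at which its call begins: read the wrist's pose just before it. get_calibration takes no time and is no camera call.
- env.job_done(): hands the job in, once; it reports no verdict.
The state is a dict: "t": time; "joints": joint angles; "qvel": joint speeds; "tau": joint torques, N m; "eef_pos": TCP position; "tcp_rot": TCP orientation; "ft_force": force on the tool from outside, world axes, zero at the start; "moment": the same for the moment, N m; "opening": opening from 0.0 (shut) to 1.0 (fully open).
Only numpy, scipy, OpenCV 4.12 (cv2) and the standard library are available. Lean on these libraries where they do the work, as an engineer would, in place of code of your own. Each camera call takes 0.05 s, during which the arm holds its last target.

TASK

On the microscope bench, fold the wire bail of the slide rack fully upright while the rack still stands on the bench, then take the rack up by the grip in the middle of that bail and lower it gently, without dropping it, into the staining dish that has no cover. Leave it standing flat on the dish's floor with the bail still standing up and let go; leave the bottle, jar and slide box where they are.

Things in the scene. Friction and masses are not known exactly. Their poses are not given: they have to be found in the camera images.
- basket: The slide rack: an open sheet-steel basket, 72 mm (its x) by 90 mm (its y), side walls 22 mm high, with nine upright glass slides (tops 29 mm up) in it, about 0.45 kg. A 24 mm wide, 46 mm high upright lug in the middle of each short end (y = +-43.5 mm) carries the bail's pivots. With the bail it is 108 mm long in y. Origin: centre of the underside, z up. It starts upright, loose on the bench, with the bail folded to its -x side.
- bail (a joint): Angle of the bail, rad: 0 folded down level, reaching out to the rack's -x side; 1.57 straight up; 3.14 folded level to the +x side (stops at 0 and 3.14). The hinge axis runs along the rack's y through (0, 0, 38 mm) of the rack. Its light friction (0.015 N m) holds the bail wherever it is left, upright too. It starts within 0.25 rad of folded.
- bail_bar (a point): Middle of the bail's cross bar, 85 mm from the hinge axis: at (-85 mm, 0, 38 mm) in the rack when folded, (0, 0, 123 mm) when upright. The bail is a U of 4 mm steel wire, 104 mm between the arms (at y = +-52 mm); the bar runs along the rack's y and has a dark steel grip sleeve 9 mm in diameter and 60 mm long centred here.
- dish: The open staining dish: grey plastic open-topped box fixed to the bench, outside 104 mm (its x) by 138 mm (its y) by 50 mm high, walls 4 mm, so inside 96 by 130 mm. Origin: centre of its underside, z up.
- dish_in (a point): Centre of the open dish's inner floor, 4 mm above the bench.
- covered_dish: A second dish of the same shape, fixed to the bench, with a flat grey cover with a bar knob (66 mm high in all). Not to be used. Origin: centre of its underside.
- bottle: Bystander: brown glass bottle, 60 mm in diameter, 130 mm high. Origin: centre of the underside.
- jar: Bystander: white plastic jar, 56 mm in diameter, 70 mm high. Origin: centre of the underside.
- slide_box: Bystander: flat blue plastic slide box, 90 by 160 by 35 mm. Origin: centre of the underside.
There are look-alikes about, which are no part of the job. What is shaped like the basket but green or orange is not meant.

How it is judged (in metres and radians):
On the way, in this order (a step that is already met when the one before it is completed fails the run):
1. the bail is upright (within about 25 degrees) while the rack still stands on the bench (value of joint bail between 1.13 and 2.01 rad and height (world z) of basket below 0.01 m and angle between basket's own z axis and vertical below 0.2 rad), for 0.1 s.
2. the rack hangs from its bail, held at the bar, its underside more than 50 mm above the bench (value of joint bail between 1 and 2.14 rad and height (world z) of basket above 0.05 m and distance between the grasp point and bail_bar below 0.04 m and contact force between the fingers and basket above 0.5 N), for 0.2 s.
At the end, for the whole second after the job is handed in: The rack rests in the open dish: its underside within 6 mm of the dish's floor, centre within 25 mm of the dish's centre, tilted less than 0.1 rad, at rest, with the bail within 40 degrees of upright (joint 0.87 to 2.27) (horizontal distance between basket and dish_in below 0.025 m and z of basket in the frame of dish_in below 0.006 m and angle between basket's own z axis and vertical below 0.1 rad and linear speed of basket below 0.02 m/s and value of joint bail between 0.87 and 2.27 rad); the robot touches nothing.
It fails at once if the brown bottle is pushed away or knocked over (distance of bottle from where it was at the start of the episode above 0.03 m or angle between bottle's own z axis and vertical above 0.4 rad).
It fails at once if the white jar is pushed away or knocked over (distance of jar from where it was at the start of the episode above 0.03 m or angle between jar's own z axis and vertical above 0.4 rad).
It fails at once if the slide box is pushed away or knocked over (distance of slide_box from where it was at the start of the episode above 0.03 m or angle between slide_box's own z axis and vertical above 0.4 rad).
It fails at once if the rack is dropped: it moves faster than 0.5 m/s with no finger touching it (a fall of about 13 mm) (linear speed of basket above 0.5 m/s and contact force between the fingers and basket below 0.05 N).
It fails at once if the rack is tipped over (more than 45 degrees) (angle between basket's own z axis and vertical above 0.785 rad).
It also fails if it takes over 51 s, if anything falls off the work surface, if the arm or the gripper's body presses on something with over 40 N, if the wrist force passes 120 N, or if a joint passes its speed limit or range.

## Working session

There is one attempt and no reset: what is moved stays moved. The work goes in short steps, Python scripts to look and compute and a tool call to move; the robot and the scene stay as the last step left them, time stands still between calls to the robot, and variables do not carry over. Pictures are saved under pics/ and viewed, and the job is handed in when it is done.

Besides the shell and the picture viewer there is one more tool, called after ">>>" by a JSON object that holds its "api" and its "payload". step_arm: Moves the arm, as the interface text tells. Its arguments: {"type":"object","properties":{"rows":{"type":"array","items":{"type":"array","items":{"type":"number"}}},"grip":{"type":"number"}},"required":["rows"]}

```bash
ls; mkdir -p pics
python3 - <<'E'
from cell import env
import cv2
print(env.state())
for n in ["scene","top","wrist"]:
    im=env.read_camera(n); cv2.imwrite(f"pics/{n}0.png",im[:,:,::-1])
    print(n,env.get_calibration(n))
E
```

```text
pics
{'t': 0.0, 'joints': array([-1.39761557e+00,  4.91535215e-01,  1.55946572e+00,  2.74723909e-05,
        1.09163887e+00, -1.05600734e-01]), 'qvel': array([-9.55963042e-04,  1.75178995e-05, -9.15154113e-04,  3.67394950e-04,
       -6.89047344e-04,  1.40706859e-03]), 'tau': array([-1.78401682e-03, -6.12645435e+01, -2.58184290e+01,  6.91886432e-02,
        4.82281123e-02, -1.29433161e-04]), 'eef_pos': array([ 171.9811885 , -600.65448889,  239.07124096]), 'tcp_rot': array([3.01272802, 1.56974889, 1.72070051]), 'ft_force': array([ 0.53647503,  0.1952221 , -0.0743166 ]), 'moment': array([0.01638615, 0.00102304, 0.0087816 ]), 'opening': 1.0012942549030415}
scene {'fx': 387.399123632211, 'fy': 387.399123632211, 'cx': 251.1700412127301, 'cy': 188.75866620030865, 'pose': array([[ 7.32674903e-02,  8.07497593e-01, -5.85302924e-01,
         1.13415390e+03],
       [ 9.97163430e-01, -6.94547254e-02,  2.90023126e-02,
         5.22502904e+01],
       [-1.72327562e-02, -5.85767598e-01, -8.10295843e-01,
         8.65709499e+02],
       [ 0.00000000e+00,  0.00000000e+00,  0.00000000e+00,
         1
[... 239 characters left out ...]
e-01,  5.29570005e-03, -4.18400739e-03,
         9.64711027e+01],
       [ 3.36255775e-03, -1.46591221e-01, -9.89191441e-01,
         1.14544463e+03],
       [ 0.00000000e+00,  0.00000000e+00,  0.00000000e+00,
         1.00000000e+00]])}
wrist {'fx': 304.51954306470543, 'fy': 304.51954306470543, 'cx': 253.6599433975348, 'cy': 189.0933905327894, 'hand_eye': array([[ 6.45070844e-04, -2.44895442e-01,  9.69549280e-01,
        -1.45671584e+02],
       [ 7.50406563e-04, -9.69549090e-01, -2.44895893e-01,
         6.95100252e+01],
       [ 9.99999510e-01,  8.85531343e-04, -4.41656703e-04,
        -1.48763514e+00],
       [ 0.00000000e+00,  0.00000000e+00,  0.00000000e+00,
         1.00000000e+00]])}
```

View pics/top0.png

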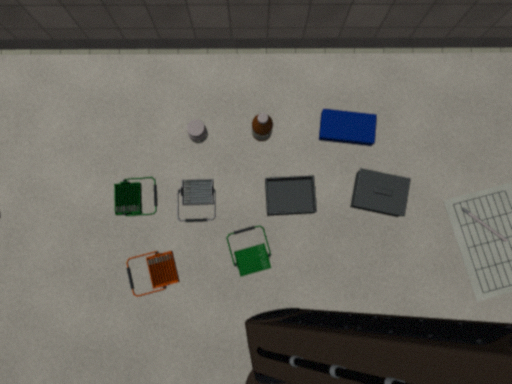

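View pics/scene0.png

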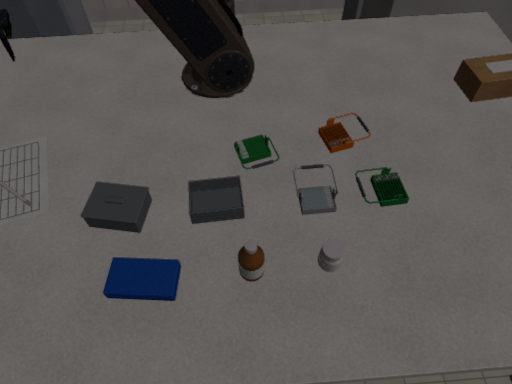

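The steel rack is at about (198,192) in the top view with its bail toward the robot (bar near (196,220)). The open dish is at (290,196). Next I'll zoom in and work out rough positions.

```bash
cat > h.py <<'E'
from cell import env
import numpy as np, cv2
from scipy.spatial.transform import Rotation as R
def toolT(s):
    T=np.eye(4); T[:3,:3]=R.from_euler('xyz',s['tcp_rot']).as_matrix(); T[:3,3]=s['eef_pos']; return T
def camT(n,s=None):
    c=env.get_calibration(n)
    return c,(toolT(s)@c['hand_eye'] if n=='wrist' else c['pose'])
def ray(c,T,u,v):
    d=T[:3,:3]@np.array([(u-c['cx'])/c['fx'],(v-c['cy'])/c['fy'],1]); return T[:3,3],d/np.linalg.norm(d)
def onz(c,T,u,v,z):
    o,d=ray(c,T,u,v); return o+d*(z-o[2])/d[2]
def proj(c,T,p):
    q=T[:3,:3].T@(np.asarray(p)-T[:3,3]); return c['fx']*q[0]/q[2]+c['cx'],c['fy']*q[1]/q[2]+c['cy']
E
python3 - <<'E'
from h import *
im=cv2.imread('pics/top0.png'); cv2.imwrite('pics/topz.png',cv2.resize(im[170:230,170:325],None,fx=5,fy=5,interpolation=cv2.INTER_CUBIC))
im=cv2.imread('pics/scene0.png'); cv2.imwrite('pics/scz.png',cv2.resize(im[150:230,180:345],None,fx=4.8,fy=4.8,interpolation=cv2.INTER_CUBIC))
c,T=camT('top')
for u,v,z in [(198,192,22),(196,220,45),(290,196,25),(197,131,60),(262,125,110)]: print(u,v,onz(c,T,u,v,z).round())
E
```

```text
198 192 [562. 250.  22.]
196 220 [480. 251.  45.]
290 196 [549. -13.  25.]
197 131 [731. 250.  60.]
262 125 [732.  67. 110.]
```

View pics/topz.png

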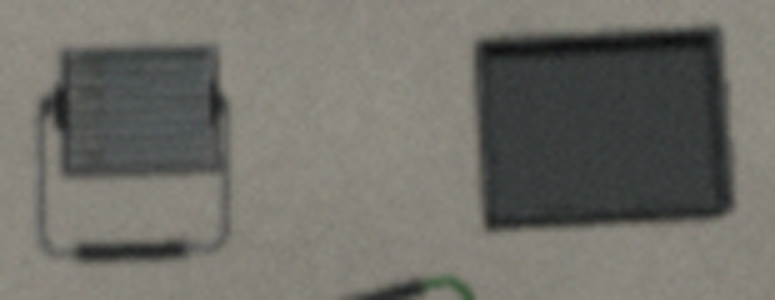

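View pics/scz.png

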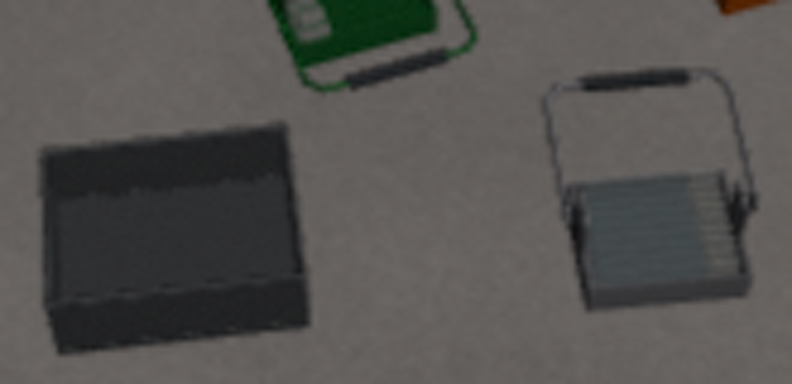

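```bash
cat >> h.py <<'E'
def info():
    s=env.state(); T=toolT(s); print('t',s['t'],'pos',s['eef_pos'].round(1),'grasp',(T[:3,3]+6*T[:3,0]).round(1),'F',s['ft_force'].round(1),'op',round(s['opening'],3)); print(T[:3,:3].round(3)); print('q',s['joints'].round(2)); return s,T
def target(pitch,ysign,yaw=0):
    # tool x points forward/down by pitch (pi/2=down), tool y = ysign*rack y
    x=np.array([np.cos(pitch),0,-np.sin(pitch)]); y=np.array([0,ysign,0.]); z=np.cross(x,y)
    return R.from_euler('z',yaw).as_matrix()@np.stack([x,y,z],1)
def plan(T,pos,Rt):
    # straight total: shift in current tool axes and rotation vector
    d=T[:3,:3].T@(np.asarray(pos)-T[:3,3]); w=R.from_matrix(T[:3,:3].T@Rt).as_rotvec()
    print('shift tool',d.round(1),'turn',w.round(3)); return d,w
E
python3 - <<'E'
from h import *
s,T=info()
for ys in (1,-1): plan(T,[480,-450,300],target(np.pi/2,ys))
E
```

```text
t 0.15 pos [ 172.  -600.7  239.2] grasp [ 172.  -600.7  233.2] F [ 0.   1.  -0.3] op 1.001
[[-0.     0.961  0.275]
 [ 0.001  0.275 -0.961]
 [-1.     0.    -0.001]]
q [-1.4   0.49  1.56  0.    1.09 -0.11]
shift tool [-60.7 337.6 -60.2] turn [-1.292e+00 -1.000e-03 -1.000e-03]
shift tool [-60.7 337.6 -60.2] turn [ 1.85e+00 -1.00e-03  1.00e-03]
```

>>> {"api": "step_arm", "payload": {"rows": [[-10,0,0,-0.185,0,0],[-10,0,0,-0.185,0,0],[-10,0,0,-0.185,0,0],[-10,0,0,-0.185,0,0],[-10,0,0,-0.185,0,0],[-10,0,0,-0.185,0,0],[-10,0,0,-0.182,0,0]]}}

```text
t: 1.02
eef_pos: [171.9, -600.0, 308.5]
tcp_rot: [1.72, 1.564, 1.744]
ft_force: [0.3, 0.1, 0.7]
opening: 1.0
```

>>> {"api": "step_arm", "payload": {"rows": [[0,0,60,0,0,0],[0,20,60,0,0,0],[0,30,60,0,0,0],[0,40,60,0,0,0],[0,40,50,0,0,0],[0,60,20,0,0,0],[0,60,10,0,0,0],[0,60,0,0,0,0]]}}

```text
t: 2.02
eef_pos: [474.7, -289.1, 306.9]
tcp_rot: [1.93, 1.561, 1.952]
ft_force: [0.8, 0.7, 0.1]
opening: 1.002
```

>>> {"api": "step_arm", "payload": {"rows": [[0,60,0,0,0,0],[0,60,0,0,0,0],[0,60,0,0,0,0],[0,60,0,0,0,0],[0,40,0,0,0,0],[0,0,0,0,0,0]]}}

```text
t: 2.78
eef_pos: [465.9, 3.1, 309.3]
tcp_rot: [1.908, 1.56, 1.935]
ft_force: [0.3, -0.7, -0.2]
opening: 1.001
```

Run:
```python
from h import *
info()
```

```text
t 2.775 pos [465.9   3.1 309.3] grasp [465.9   3.2 303.3] F [ 0.3 -0.7 -0.2] op 1.001
[[-0.004 -0.027  1.   ]
 [ 0.01   1.     0.027]
 [-1.     0.01  -0.003]]
q [-0.14  0.19  1.83  0.01  1.13 -0.17]
```

>>> {"api": "step_arm", "payload": {"rows": [[0,0,30,0,0,0],[0,0,25,0,0,0],[0,0,0,0,0,0]]}}

```text
t: 3.15
eef_pos: [522.0, 3.2, 308.9]
tcp_rot: [1.965, 1.561, 1.992]
ft_force: [0.3, -0.6, -1.0]
opening: 0.997
```

Run:
```python
from h import *
s,T=info()
im=env.read_camera('wrist'); np.save('pics/w1.npy',toolT(s)); cv2.imwrite('pics/w1.png',im[:,:,::-1])
```

```text
t 3.15 pos [522.    3.2 308.9] grasp [522.    3.3 302.9] F [ 0.3 -0.6 -1. ] op 0.997
[[-0.004 -0.027  1.   ]
 [ 0.009  1.     0.027]
 [-1.     0.009 -0.004]]
q [-0.12  0.28  1.71  0.01  1.16 -0.16]
```

View pics/w1.png

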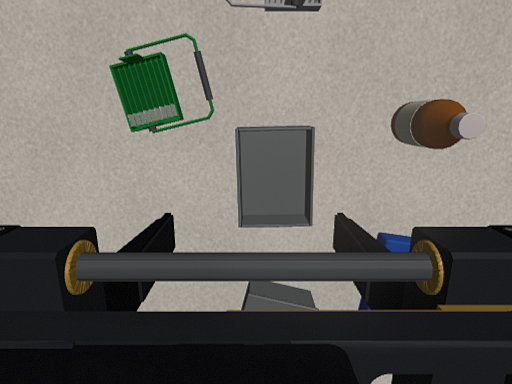

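The wrist view shows the open dish clearly, with its rim from about (236,127) to (314,227). The rack is just at the top edge of the picture. I'll extract the rim corners by thresholding.

Run:
```python
from h import *
im=cv2.imread('pics/w1.png'); Tt=np.load('pics/w1.npy'); c=env.get_calibration('wrist'); T=Tt@c['hand_eye']
g=cv2.cvtColor(im,cv2.COLOR_BGR2GRAY); 
m=((g<135)*255).astype(np.uint8); m[:, :215]=0; m[:,335:]=0; m[:100]=0; m[240:]=0
cs,_=cv2.findContours(m,cv2.RETR_EXTERNAL,cv2.CHAIN_APPROX_NONE); k=max(cs,key=cv2.contourArea)
r=cv2.minAreaRect(k); print(r, cv2.boundingRect(k))
ap=cv2.approxPolyDP(k,4,True)[:,0]; print(ap.tolist())
P=np.array([onz(c,T,u+.0,v,50) for u,v in ap]); print(P.round(1))
q=np.array([onz(c,T,u,v,50)[:2] for u,v in cv2.convexHull(k)[:,0]],np.float32); print(cv2.minAreaRect(q))
cv2.imwrite('pics/dz.png',cv2.resize(im[110:245,220:330],None,fx=4.4,fy=4.4,interpolation=cv2.INTER_CUBIC))
# top cam check
ct,Tt2=camT('top'); print(proj(ct,Tt2,[*q.mean(0),50]))
```

```text
((275.4390869140625, 176.319580078125), (101.45108032226562, 79.34314727783203), 88.69805145263672) (235, 125, 80, 103)
[[314, 127], [235, 129], [239, 227], [312, 224]]
[[598.9  59.4  50. ]
 [495.9  54.   50. ]
 [503.4 -81.8  50. ]
 [606.  -74.4  50. ]]
((550.6865234375, -10.303215026855469), (104.5758056640625, 140.42520141601562), 2.7145919799804688)
(np.float64(286.84929598373907), np.float64(195.24380962540468))
```

View pics/dz.png

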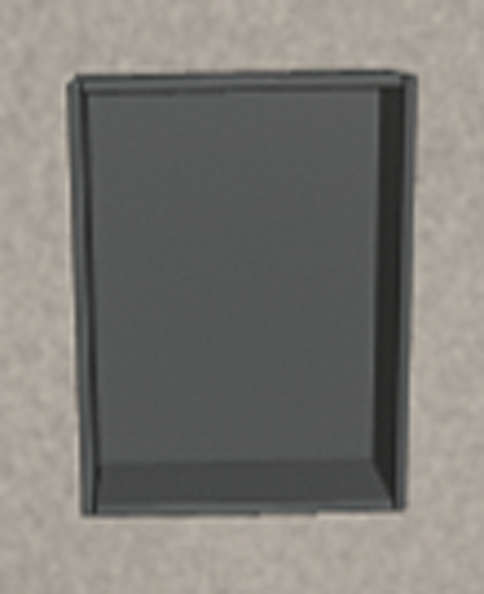

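>>> {"api": "step_arm", "payload": {"rows": [[0,60,0,0,0,0],[0,60,0,0,0,0],[0,60,0,0,0,0],[0,40,0,0,0,0],[0,20,0,0,0,0],[0,0,0,0,0,0]]}}

```text
t: 3.95
eef_pos: [511.7, 244.3, 311.1]
tcp_rot: [2.24, 1.561, 2.261]
ft_force: [0.0, -0.2, 0.4]
opening: 1.001
```

Run:
```python
from h import *
s,T=info()
im=env.read_camera('wrist'); np.save('pics/w2.npy',toolT(s)); cv2.imwrite('pics/w2.png',im[:,:,::-1])
```

```text
t 3.95 pos [511.7 244.3 311.1] grasp [511.7 244.3 305.1] F [ 0.  -0.2  0.4] op 1.001
[[-0.006 -0.021  1.   ]
 [ 0.008  1.     0.021]
 [-1.     0.008 -0.006]]
q [0.32 0.34 1.6  0.01 1.2  0.3 ]
```

View pics/w2.png

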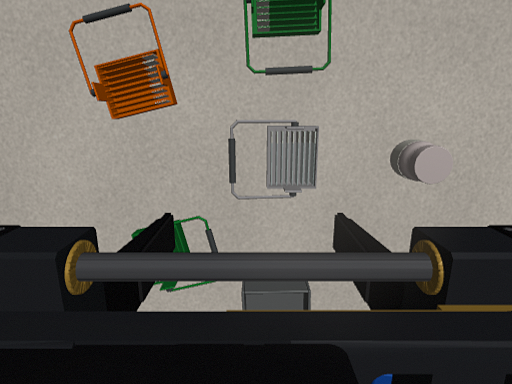

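The rack is seen from above: sleeve at about (232,160), body (267–319, 125–190), lugs near x≈294. I'll triangulate the sleeve and measure the body.

Run:
```python
from h import *
im=cv2.imread('pics/w2.png'); c=env.get_calibration('wrist'); T=np.load('pics/w2.npy')@c['hand_eye']
cv2.imwrite('pics/rz.png',cv2.resize(im[110:210,220:330],None,fx=5.8,fy=5.8,interpolation=cv2.INTER_CUBIC))
def blob(im,x0,x1,y0,y1,th):
    g=cv2.cvtColor(im,cv2.COLOR_BGR2GRAY)[y0:y1,x0:x1]; 
    n,l,st,ce=cv2.connectedComponentsWithStats(((g<th)*255).astype(np.uint8)); i=1+np.argmax(st[1:,4]); return ce[i]+[x0,y0],st[i]
def two(a,b):
    (o1,d1),(o2,d2)=a,b; A=np.stack([d1,-d2],1); t=np.linalg.lstsq(A,o2-o1,rcond=None)[0]; p,q=o1+t[0]*d1,o2+t[1]*d2; return (p+q)/2,np.linalg.norm(p-q)
w,s=blob(im,222,245,130,190,85); print('wrist sleeve',w,s)
ct,Tt=camT('top'); t,st=blob(cv2.imread('pics/top0.png'),180,215,213,226,70); print('top',t,st)
cs,Ts=camT('scene'); sc,ss=blob(cv2.imread('pics/scene0.png'),295,330,158,172,60); print('scene',sc,ss)
a=ray(c,T,*w);b=ray(ct,Tt,*t);d=ray(cs,Ts,*sc)
print(two(a,b),two(a,d),two(b,d))
for z in (38,45,52,59): print(z,onz(c,T,*w,z).round(1),onz(ct,Tt,*t,z).round(1),onz(cs,Ts,*sc,z).round(1))
```

```text
wrist sleeve [231.65       160.89285714] [  6   8   8  46 280]
top [194.96 219.74] [ 6  6 21  3 50]
scene [311.64705882 166.42647059] [ 6  7 23  4 68]
(array([480.71361104, 253.07187709,  52.58685357]), np.float64(0.9600406404774299)) (array([480.38166443, 251.35686492,  44.37839536]), np.float64(0.5714837385917477)) (array([480.71413044, 252.68556138,  45.03233408]), np.float64(3.382496231310651))
38 [480.  250.7  38. ] [481.5 255.4  38. ] [475.1 252.7  38. ]
45 [480.6 251.7  45. ] [480.9 254.4  45. ] [480.7 251.   45. ]
52 [481.1 252.8  52. ] [480.3 253.4  52. ] [486.3 249.3  52. ]
59 [481.6 253.8  59. ] [479.8 252.4  59. ] [491.9 247.6  59. ]
```

View pics/rz.png

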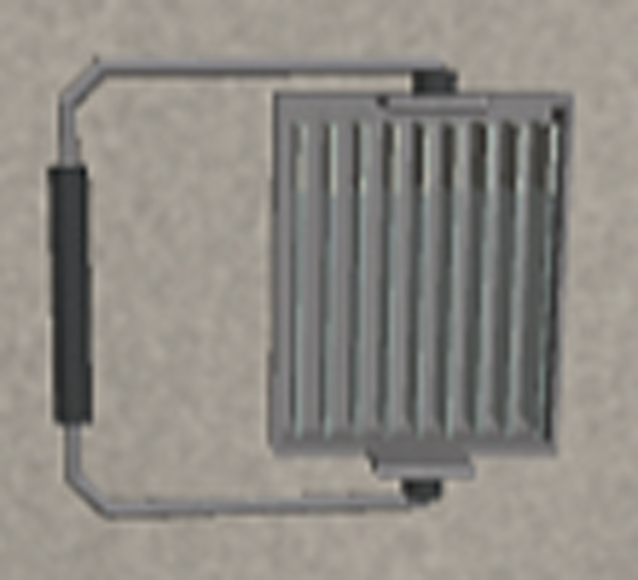

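Run:
```python
from h import *
c=env.get_calibration('wrist'); T=np.load('pics/w2.npy')@c['hand_eye']
f=lambda x,y,z: onz(c,T,220+x/5.8-.4,110+y/5.8-.4,z)
a,b=f(434,80,38),f(421,490,38); print(a,b,(a+b)/2,b-a)
a,b=f(68,168,46),f(73,424,46); print('sleeve',a,b,(a+b)/2)
for p in [(278,92),(572,95),(556,453),(270,453)]: print('wall',f(*p,22).round(1))
P=np.mean([f(*p,22) for p in [(278,92),(572,95),(556,453),(270,453)]],0);print(P)
```

```text
[564.30913407 303.32208091  38.        ] [566.34185527 205.04023781  38.        ] [565.32549467 254.18115936  38.        ] [  2.0327212 -98.2818431   0.       ]
sleeve [480.0807104  281.89344317  46.        ] [481.51024342 221.48434765  46.        ] [480.79547691 251.68889541  46.        ]
wall [528.9 299.3  22. ]
wall [599.8 300.1  22. ]
wall [602.1 211.3  22. ]
wall [529.7 209.7  22. ]
[565.1060475  255.11484059  22.        ]
```

Rack centre is about (565,254) with yaw ≈0.02, and the bar is at (481,253,46), so the bail angle is ≈0.1. Plan: pitch the tool to about 50° below horizontal, put the loosely open jaws round the bar, swing it up on the arc while pitching to vertical, then grip.

>>> {"api": "step_arm", "payload": {"rows": [[0,0,-20,0,-0.175,0],[0,0,-20,0,-0.175,0],[0,0,0,0,-0.175,0],[0,0,0,0,-0.175,0],[0,0,0,0,0,0]], "grip": 30}}

```text
t: 4.62
eef_pos: [473.9, 231.4, 307.7]
tcp_rot: [-0.009, 0.924, -0.007]
ft_force: [0.6, 0.7, -0.9]
opening: 0.531
```

Run:
```python
from h import *
s,T=info()
Rt=target(0.87,1,0.02); x=Rt[:,0]; bar=np.array([480.8,253,46])
plan(T,bar-66*x,Rt)
```

```text
t 4.625 pos [473.9 231.4 307.7] grasp [477.5 231.4 302.9] F [ 0.6  0.7 -0.9] op 0.531
[[ 0.602 -0.     0.798]
 [-0.005  1.     0.003]
 [-0.798 -0.006  0.602]]
q [ 0.46  0.14  2.04 -0.67  0.45  0.99]
shift tool [ 147.    21.9 -155.6] turn [-0.012 -0.054  0.017]
```

>>> {"api": "step_arm", "payload": {"rows": [[25,6,-40,0,-0.02,0.01],[30,6,-40,0,-0.02,0.01],[35,5,-40,0,-0.02,0],[35,5,-35,0,0,0],[15,0,0,0,0,0],[0,0,0,0,0,0]]}}

```text
t: 5.38
eef_pos: [463.8, 258.9, 187.5]
tcp_rot: [-0.011, 0.994, -0.024]
ft_force: [-0.5, -1.3, 0.9]
opening: 0.316
```

Run:
```python
from h import *
s,T=info()
Rt=target(0.87,1,0.02); x=Rt[:,0]; bar=np.array([480.8,253,46])
plan(T,bar-66*x,Rt)
im=env.read_camera('wrist'); np.save('pics/w3.npy',toolT(s)); cv2.imwrite('pics/w3.png',im[:,:,::-1])
im=env.read_camera('scene');cv2.imwrite('pics/s3.png',cv2.resize(im[100:260,200:420,::-1],None,fx=3.5,fy=3.5,interpolation=cv2.INTER_CUBIC))
```

```text
t 5.375 pos [463.8 258.9 187.5] grasp [467.  258.8 182.4] F [-0.5 -1.3  0.9] op 0.316
[[ 0.545  0.015  0.838]
 [-0.013  1.    -0.009]
 [-0.838 -0.006  0.545]]
q [ 0.52  0.35  2.14 -1.12  0.32  1.56]
shift tool [ 62.5  -6.6 -70.9] turn [-0.024 -0.124  0.026]
```

View pics/w3.png

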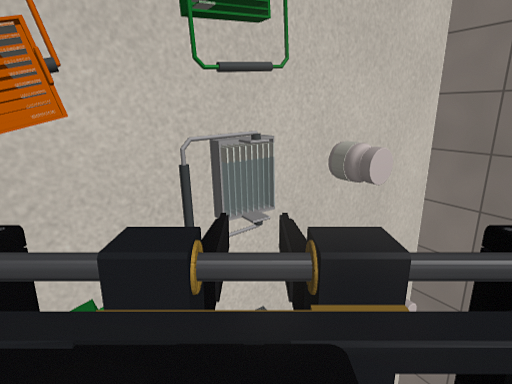

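View pics/s3.png

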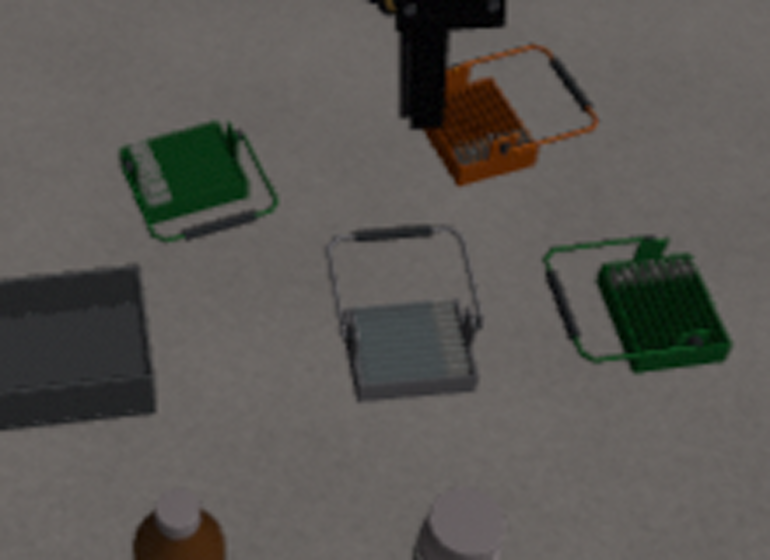

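The tilt towards 50° is pushing joint 4 to its limit (−1.12), so I'll use a milder tilt of about 65°, which still hooks the bar from below.

>>> {"api": "step_arm", "payload": {"rows": [[0,0,0,0,0.07,0],[0,0,0,0,0.07,0],[0,0,0,0,0,0]]}}

```text
t: 5.85
eef_pos: [463.1, 257.8, 190.4]
tcp_rot: [-0.013, 1.123, -0.027]
ft_force: [-0.6, -0.1, -0.5]
opening: 0.317
```

Run:
```python
from h import *
s,T=info()
Rt=target(1.13,1,0.02); x=Rt[:,0]; bar=np.array([480.8,253,46])
plan(T,bar-66*x,Rt);plan(T,bar-6*x,Rt)
```

```text
t 5.85 pos [463.1 257.8 190.4] grasp [465.7 257.8 185. ] F [-0.6 -0.1 -0.5] op 0.317
[[ 0.433  0.016  0.901]
 [-0.012  1.    -0.012]
 [-0.901 -0.006  0.433]]
q [ 0.48  0.34  2.08 -0.59  0.39  1.01]
shift tool [ 71.8  -5.1 -46.1] turn [-0.03   0.007  0.02 ]
shift tool [131.8  -3.9 -46.5] turn [-0.03   0.007  0.02 ]
```

>>> {"api": "step_arm", "payload": {"rows": [[35,-3,-25,-0.015,0,0.02],[35,-3,-20,-0.015,0,0.02],[0,0,0,0,0,0]]}}

```text
t: 6.22
eef_pos: [455.3, 253.3, 118.3]
tcp_rot: [0.04, 1.123, 0.062]
ft_force: [-0.2, -0.0, 0.2]
opening: 0.314
```

Run:
```python
from h import *
s,T=info()
Rt=target(1.13,1,0.02); x=Rt[:,0]; bar=np.array([480.8,253,46])
plan(T,bar-6*x,Rt)
im=env.read_camera('wrist'); np.save('pics/w4.npy',toolT(s)); cv2.imwrite('pics/w4.png',im[:,:,::-1])
```

```text
t 6.225 pos [455.3 253.3 118.3] grasp [457.9 253.5 112.9] F [-0.2 -0.   0.2] op 0.314
[[ 0.432 -0.027  0.901]
 [ 0.027  0.999  0.017]
 [-0.901  0.017  0.433]]
q [ 0.46  0.46  2.18 -1.11  0.19  1.5 ]
shift tool [70.2 -2.1 -8.3] turn [-0.001  0.007 -0.018]
```

View pics/w4.png

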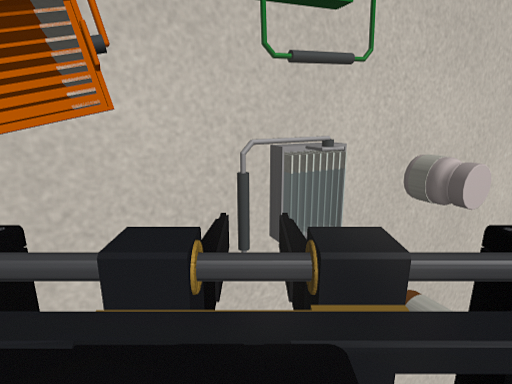

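Joint 4 saturates again even at 65°, because the forearm is steep here. So I'll go near-vertical instead: light pinch on the bar, raise it part way along the arc, then loosen and push it upright with the rear finger.

>>> {"api": "step_arm", "payload": {"rows": [[0,0,0,0,0.12,0],[0,0,0,0,0.12,0],[0,0,0,0,0,0]]}}

```text
t: 6.65
eef_pos: [460.3, 247.1, 123.2]
tcp_rot: [-0.023, 1.217, -0.012]
ft_force: [-0.1, -0.7, -0.1]
opening: 0.314
```

Run:
```python
from h import *
s,T=info()
Rt=target(1.4,1,0.02); x=Rt[:,0]; bar=np.array([480.8,253,46])
plan(T,bar-36*x,Rt);plan(T,bar-6*x,Rt)
```

```text
t 6.65 pos [460.3 247.1 123.2] grasp [462.3 247.  117.6] F [-0.1 -0.7 -0.1] op 0.314
[[ 0.347 -0.009  0.938]
 [-0.004  1.     0.011]
 [-0.938 -0.008  0.347]]
q [ 0.44  0.46  2.11 -0.55  0.29  0.93]
shift tool [44.1  6.  -0.9] turn [-0.008  0.183  0.01 ]
shift tool [73.6  6.3 -6.4] turn [-0.008  0.183  0.01 ]
```

>>> {"api": "step_arm", "payload": {"rows": [[0,3,0,0,0.12,0],[15,3,0,0,0.08,0],[15,0,0,0,0,0],[0,0,0,0,0,0]]}}

```text
t: 7.15
eef_pos: [466.6, 250.8, 95.7]
tcp_rot: [-0.082, 1.392, -0.075]
ft_force: [1.2, -0.3, -0.0]
opening: 0.317
```

Run:
```python
from h import *
s,T=info()
Rt=target(1.4,1,0.02); x=Rt[:,0]; bar=np.array([480.8,253,46])
plan(T,bar-6*x,Rt)
im=env.read_camera('wrist'); np.save('pics/w5.npy',toolT(s)); cv2.imwrite('pics/w5.png',im[:,:,::-1])
```

```text
t 7.15 pos [466.6 250.8  95.7] grasp [467.6 250.8  89.8] F [ 1.2 -0.3 -0. ] op 0.317
[[ 0.177 -0.005  0.984]
 [-0.013  1.     0.007]
 [-0.984 -0.014  0.177]]
q [ 0.41  0.53  2.02 -0.19  0.44  0.57]
shift tool [45.4  2.7  5.3] turn [-0.012  0.007  0.017]
```

View pics/w5.png

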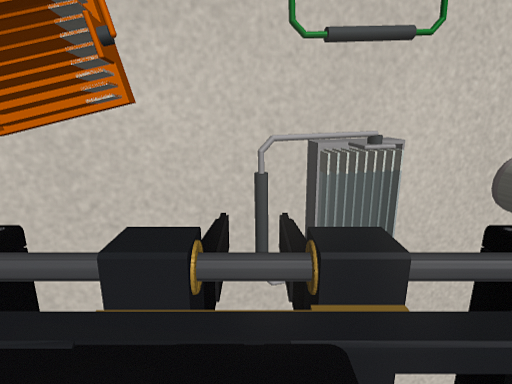

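The sleeve at (261,172–250) lies between the fingers, a little to the rear-finger side of centre, which matches the planned +5 mm z shift. Descending.

>>> {"api": "step_arm", "payload": {"rows": [[15,2,5,0,0,0.01],[15,1,0,0,0,0],[15,0,0,0,0,0],[0,0,0,0,0,0]]}}

```text
t: 7.7
eef_pos: [479.8, 253.9, 49.8]
tcp_rot: [-0.023, 1.391, -0.015]
ft_force: [-0.1, -0.0, -0.2]
opening: 0.313
```

Run:
```python
from h import *
s,T=info()
im=env.read_camera('wrist'); np.save('pics/w6.npy',toolT(s)); cv2.imwrite('pics/w6.png',im[:,:,::-1])
im=env.read_camera('scene');cv2.imwrite('pics/s6.png',cv2.resize(im[100:230,240:400,::-1],None,fx=4.5,fy=4.5,interpolation=cv2.INTER_CUBIC))
```

```text
t 7.7 pos [479.8 253.9  49.8] grasp [480.9 253.8  43.9] F [-0.1 -0.  -0.2] op 0.313
[[ 0.179 -0.007  0.984]
 [-0.003  1.     0.008]
 [-0.984 -0.004  0.179]]
q [ 0.4   0.62  2.02 -0.22  0.34  0.59]
```

View pics/w6.png

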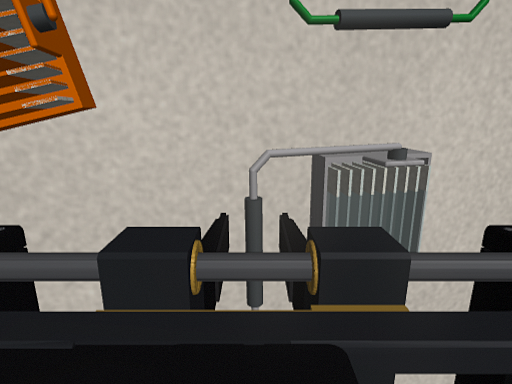

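View pics/s6.png

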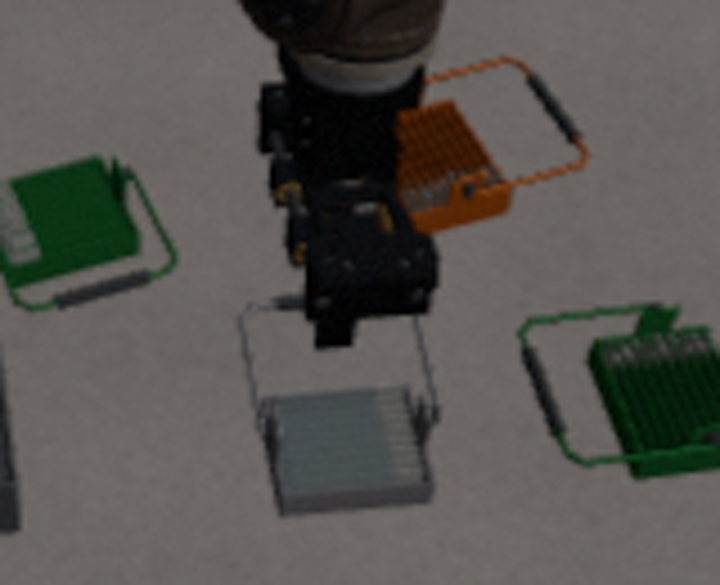

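The bar is centred between the fingers (sleeve at x≈254, pads at 225 and 285). Closing lightly.

>>> {"api": "step_arm", "payload": {"rows": [[0,0,0,0,0,0],[0,0,0,0,0,0],[0,0,0,0,0,0],[0,0,0,0,0,0]], "grip": 8}}

```text
t: 8.3
eef_pos: [479.9, 254.1, 52.0]
tcp_rot: [-0.018, 1.389, -0.01]
ft_force: [-1.1, 0.6, -0.9]
opening: 0.088
```

>>> {"api": "step_arm", "payload": {"rows": [[-8,0,2.8,0,0,0],[-7.7,0,3.5,0,0,0],[-7.3,0,4.3,0,0,0]]}}

```text
t: 8.68
eef_pos: [486.3, 254.4, 77.9]
tcp_rot: [-0.019, 1.389, -0.011]
ft_force: [1.0, -0.0, -2.9]
opening: 0.087
```

Run:
```python
from h import *
s,T=info()
im=env.read_camera('scene');cv2.imwrite('pics/s7.png',cv2.resize(im[100:230,240:400,::-1],None,fx=4.5,fy=4.5,interpolation=cv2.INTER_CUBIC))
```

```text
t 8.675 pos [486.3 254.4  77.9] grasp [487.4 254.4  72. ] F [ 1.  -0.  -2.9] op 0.087
[[ 0.18  -0.008  0.984]
 [-0.002  1.     0.009]
 [-0.984 -0.003  0.18 ]]
q [ 0.39  0.57  1.99 -0.18  0.41  0.54]
```

View pics/s7.png

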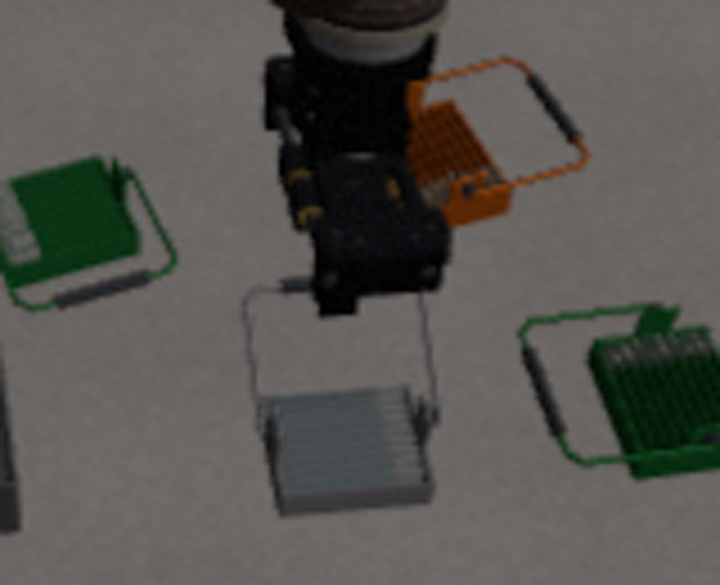

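The bail has risen with the tool and the rack hasn't moved; the grasp point lies at r≈85 mm, θ≈0.41. Continuing along the arc.

>>> {"api": "step_arm", "payload": {"rows": [[-5.8,0,4.4,0,0,0],[-6,0,5.6,0,0,0],[-5.4,0,6.3,0,0,0],[-4.8,0,6.8,0,0,0]]}}

```text
t: 9.22
eef_pos: [506.0, 254.7, 106.4]
tcp_rot: [-0.018, 1.39, -0.01]
ft_force: [-3.2, 1.4, 0.8]
opening: 0.087
```

```bash
cat >> h.py <<'E'
def arc(T):
    g=T[:3,3]+6*T[:3,0]; dx,dz=g[0]-565.2,g[2]-38; print('r',np.hypot(dx,dz).round(1),'th',np.arctan2(dz,-dx).round(3))
E
python3 - <<'E'
from h import *
s,T=info();arc(T)
im=env.read_camera('scene');cv2.imwrite('pics/s8.png',cv2.resize(im[100:230,240:400,::-1],None,fx=4.5,fy=4.5,interpolation=cv2.INTER_CUBIC))
E
```

```text
t 9.225 pos [506.  254.7 106.4] grasp [507.1 254.7 100.5] F [-3.2  1.4  0.8] op 0.087
[[ 0.18  -0.008  0.984]
 [-0.002  1.     0.008]
 [-0.984 -0.003  0.18 ]]
q [ 0.38  0.54  1.93 -0.14  0.5   0.49]
r 85.4 th 0.822
```

View pics/s8.png

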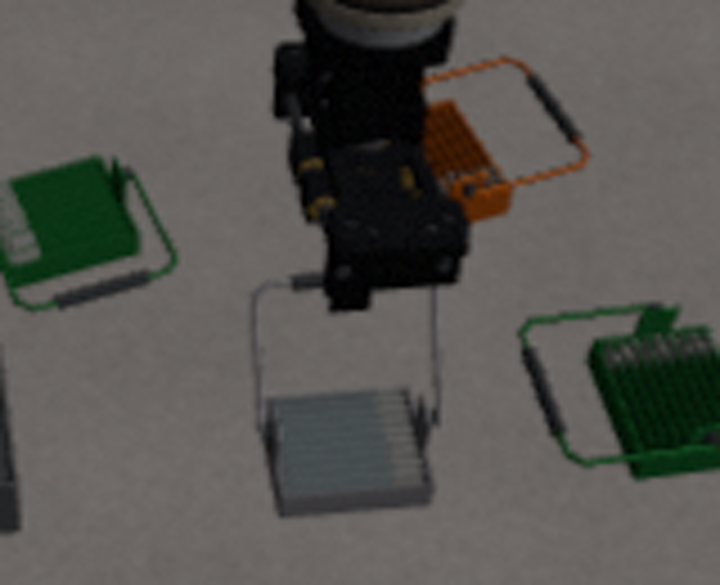

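Smooth so far: θ≈0.82 and the rack is still in place. Loosening the jaws, then pushing the rest of the way while turning to vertical.

>>> {"api": "step_arm", "payload": {"rows": [[0,0,0,0,0,0],[0,0,0,0,0,0]], "grip": 17}}

```text
t: 9.52
eef_pos: [507.9, 254.8, 107.6]
tcp_rot: [-0.012, 1.386, -0.004]
ft_force: [0.2, 0.0, 0.9]
opening: 0.172
```

>>> {"api": "step_arm", "payload": {"rows": [[-5.5,0,11,0,0.036,0],[-4.5,0,12,0,0.036,0],[-3.2,0,12,0,0.036,0],[-1.7,0,12.5,0,0.036,0]]}}

```text
t: 10.02
eef_pos: [553.1, 255.2, 128.0]
tcp_rot: [-0.071, 1.535, -0.063]
ft_force: [-0.8, -0.1, -0.8]
opening: 0.179
```

Run:
```python
from h import *
s,T=info();arc(T)
im=env.read_camera('scene');cv2.imwrite('pics/s9.png',cv2.resize(im[100:230,240:400,::-1],None,fx=4.5,fy=4.5,interpolation=cv2.INTER_CUBIC))
im=env.read_camera('wrist');cv2.imwrite('pics/w9.png',im[:,:,::-1])
```

```text
t 10.025 pos [553.1 255.2 128. ] grasp [553.3 255.2 122. ] F [-0.8 -0.1 -0.8] op 0.179
[[ 0.035 -0.008  0.999]
 [-0.002  1.     0.009]
 [-0.999 -0.003  0.035]]
q [ 0.33  0.59  1.73 -0.02  0.79  0.33]
r 84.8 th 1.43
```

View pics/s9.png

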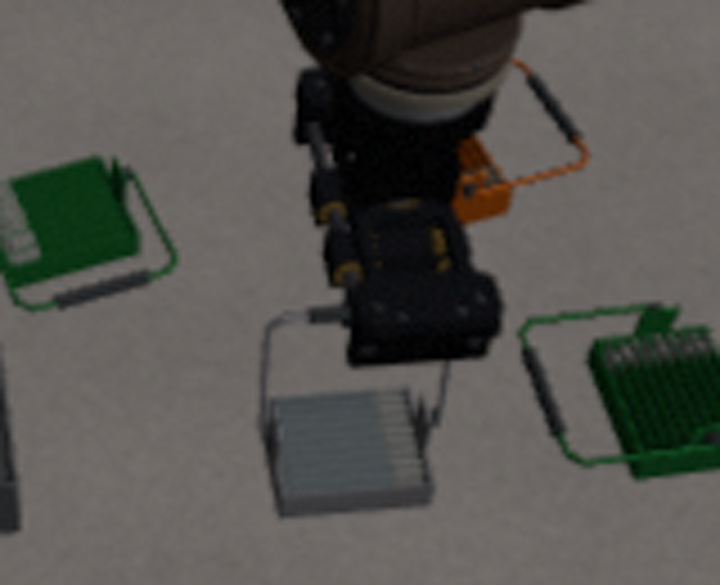

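View pics/w9.png

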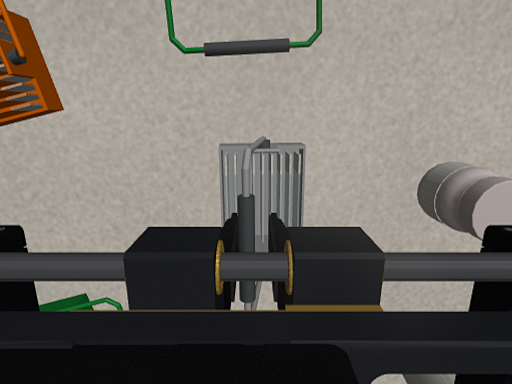

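The bail is nearly upright, with the bar between the pads (sleeve at x≈246) and the rack undisturbed. Going the last 12 mm, then gripping.

>>> {"api": "step_arm", "payload": {"rows": [[0,0,12,0,0.03,0],[0,0,0,0,0,0]]}}

```text
t: 10.38
eef_pos: [565.3, 254.9, 127.4]
tcp_rot: [-0.402, 1.563, -0.394]
ft_force: [-0.4, 0.2, -0.5]
opening: 0.179
```

>>> {"api": "step_arm", "payload": {"rows": [[0,0,0,0,0,0],[0,0,0,0,0,0],[0,0,0,0,0,0],[0,0,0,0,0,0]], "grip": 0}}

```text
t: 10.88
eef_pos: [563.3, 254.9, 127.0]
tcp_rot: [-0.448, 1.562, -0.44]
ft_force: [0.2, -0.3, -1.5]
opening: 0.084
```

Run:
```python
from h import *
s,T=info();arc(T)
im=env.read_camera('scene');cv2.imwrite('pics/s10.png',cv2.resize(im[100:230,240:400,::-1],None,fx=4.5,fy=4.5,interpolation=cv2.INTER_CUBIC))
```

```text
t 10.875 pos [563.3 254.9 127. ] grasp [563.4 254.9 121. ] F [ 0.2 -0.3 -1.5] op 0.084
[[ 0.008 -0.008  1.   ]
 [-0.004  1.     0.008]
 [-1.    -0.004  0.008]]
q [ 0.32  0.61  1.69 -0.01  0.84  0.32]
r 83.0 th 1.549
```

View pics/s10.png

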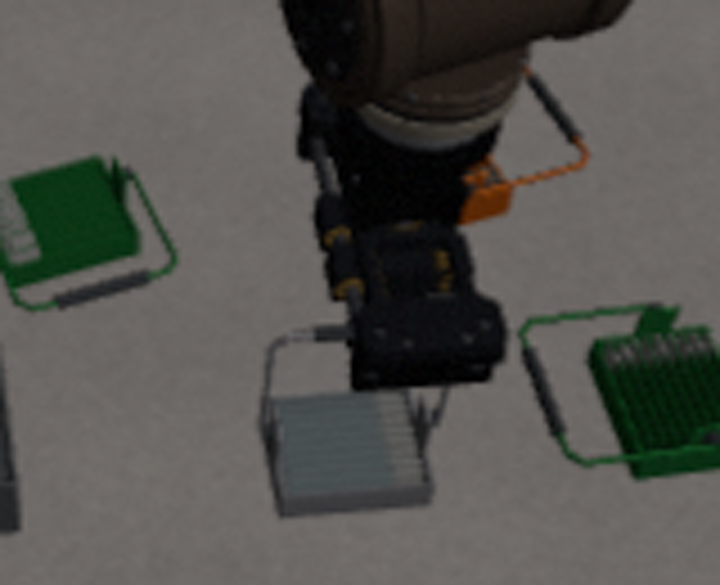

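>>> {"api": "step_arm", "payload": {"rows": [[-4,0,0,0,0,0],[-8,0,0,0,0,0],[-10,0,0,0,0,0],[-12,0,0,0,0,0],[-14,0,0,0,0,0],[-14,0,0,0,0,0]]}}

```text
t: 11.68
eef_pos: [561.8, 255.0, 191.8]
tcp_rot: [-0.803, 1.564, -0.795]
ft_force: [-0.3, -0.1, -5.4]
opening: 0.085
```

>>> {"api": "step_arm", "payload": {"rows": [[-14,0,0,0,0,0],[-12,0,0,0,0,0],[-8,0,0,0,0,0],[-4,0,0,0,0,0],[0,0,0,0,0,0],[0,0,0,0,0,0]]}}

```text
t: 12.42
eef_pos: [561.6, 255.2, 233.5]
tcp_rot: [-0.643, 1.564, -0.635]
ft_force: [0.3, -0.3, -5.5]
opening: 0.09
```

Run:
```python
from h import *
s,T=info()
im=env.read_camera('scene');cv2.imwrite('pics/s11.png',cv2.resize(im[80:240,180:400,::-1],None,fx=3.5,fy=3.5,interpolation=cv2.INTER_CUBIC))
im=env.read_camera('wrist');cv2.imwrite('pics/w11.png',im[:,:,::-1])
```

```text
t 12.425 pos [561.6 255.2 233.5] grasp [561.6 255.1 227.5] F [ 0.3 -0.3 -5.5] op 0.09
[[ 0.006 -0.008  1.   ]
 [-0.004  1.     0.008]
 [-1.    -0.004  0.006]]
q [ 0.32  0.48  1.59 -0.01  1.06  0.32]
```

View pics/s11.png

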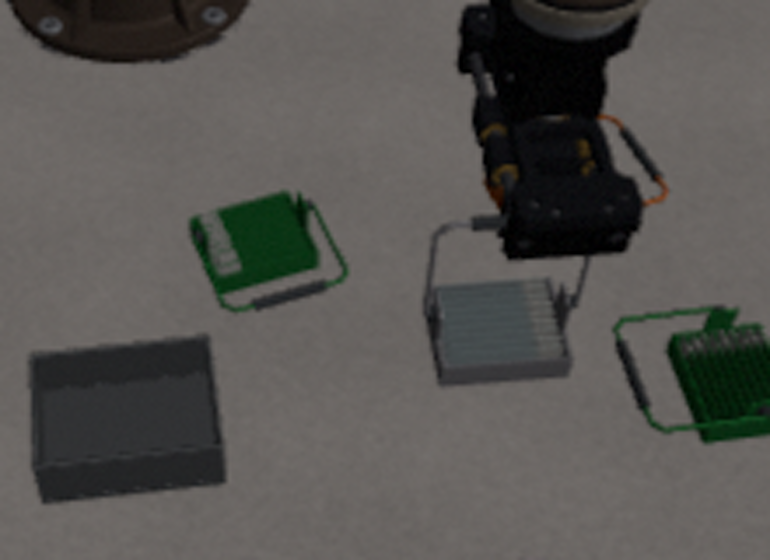

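View pics/w11.png

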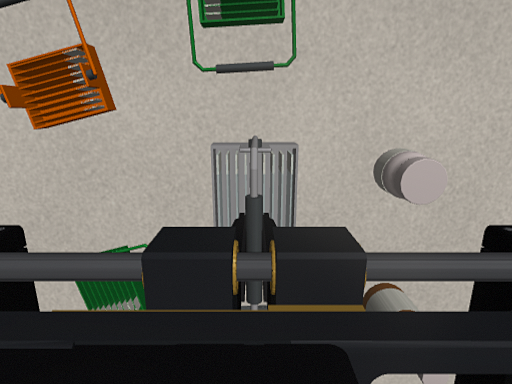

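The rack hangs level from the bail with its underside ~106 mm up, at 5.5 N. Carrying it towards the dish at (550.7,−10).

>>> {"api": "step_arm", "payload": {"rows": [[0,-8,-1,-0.01,0,0],[0,-16,-1,-0.01,0,0],[0,-24,-2,-0.01,0,0],[0,-30,-2,0,0,0],[0,-32,-2,0,0,0],[0,-32,-2,0,0,0],[0,-32,-1,0,0,0],[0,-28,0,0,0,0]]}}

```text
t: 13.52
eef_pos: [556.0, 41.7, 233.9]
tcp_rot: [-0.891, 1.564, -0.848]
ft_force: [0.5, 0.7, -5.4]
opening: 0.085
```

>>> {"api": "step_arm", "payload": {"rows": [[0,-22,0,0,0,0],[0,-16,0,0,0,0],[0,-10,0,0,0,0],[0,-5,0,0,0,0],[0,0,0,0,0,0],[0,0,0,0,0,0]]}}

```text
t: 14.28
eef_pos: [557.2, -16.5, 234.5]
tcp_rot: [-0.906, 1.563, -0.865]
ft_force: [-0.9, 0.5, -4.5]
opening: 0.084
```

Run:
```python
from h import *
s,T=info(); plan(T,[550.7,-9.5,T[2,3]],target(np.pi/2,1,0.04))
im=env.read_camera('scene');cv2.imwrite('pics/s12.png',cv2.resize(im[80:240,120:340,::-1],None,fx=3.5,fy=3.5,interpolation=cv2.INTER_CUBIC))
im=env.read_camera('wrist');cv2.imwrite('pics/w12.png',im[:,:,::-1])
```

```text
t 14.275 pos [557.2 -16.5 234.5] grasp [557.2 -16.5 228.5] F [-0.9  0.5 -4.5] op 0.084
[[ 0.005 -0.041  0.999]
 [-0.006  0.999  0.041]
 [-1.    -0.006  0.005]]
q [-0.15  0.4   1.74 -0.01  1.   -0.18]
shift tool [-0.1  7.2 -6.2] turn [0.001 0.005 0.006]
```

View pics/s12.png

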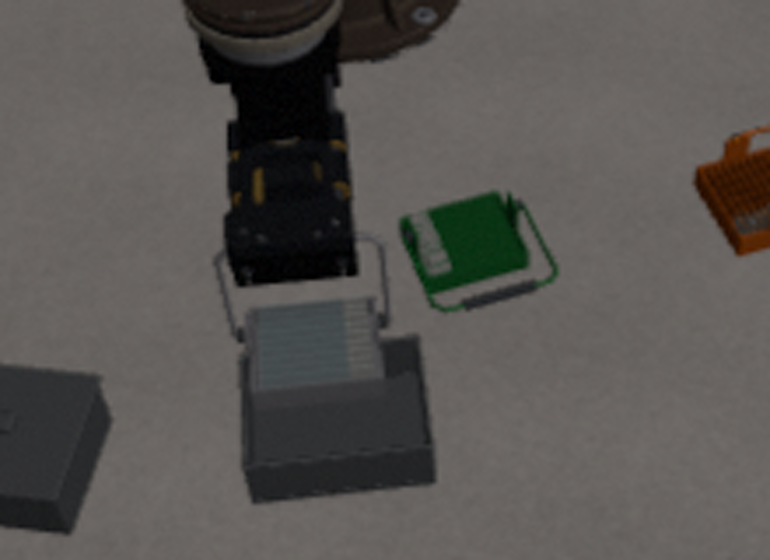

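View pics/w12.png

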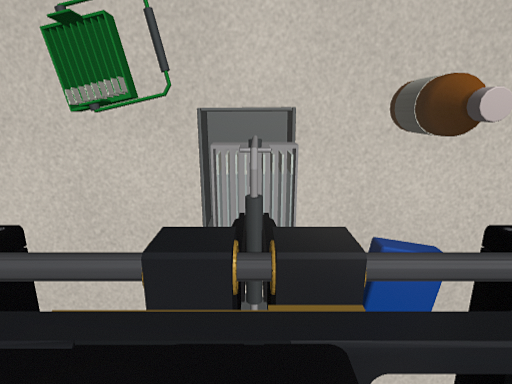

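>>> {"api": "step_arm", "payload": {"rows": [[0,4,-3,0,0,0],[0,3,-3,0,0,0],[0,0,0,0,0,0],[12,0,0,0,0,0],[12,0,0,0,0,0],[8,0,0,0,0,0],[0,0,0,0,0,0]]}}

```text
t: 15.25
eef_pos: [550.3, -8.7, 199.4]
tcp_rot: [-1.051, 1.564, -1.008]
ft_force: [0.3, 0.5, -4.5]
opening: 0.087
```

Run:
```python
from h import *
s,T=info(); plan(T,[550.7,-9.5,T[2,3]],target(np.pi/2,1,0.04))
im=env.read_camera('wrist');cv2.imwrite('pics/w13.png',im[:,:,::-1]); np.save('pics/w13.npy',toolT(s))
c=env.get_calibration('wrist'); 
im0=cv2.imread('pics/w12.png')
```

```text
t 15.25 pos [550.3  -8.7 199.4] grasp [550.3  -8.7 193.4] F [ 0.3  0.5 -4.5] op 0.087
[[ 0.003 -0.043  0.999]
 [-0.006  0.999  0.043]
 [-1.    -0.006  0.003]]
q [-0.13  0.43  1.79 -0.01  0.91 -0.17]
shift tool [ 0.  -0.9  0.4] turn [0.003 0.003 0.006]
```

View pics/w13.png

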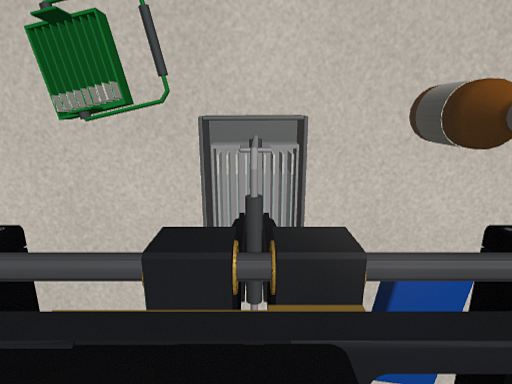

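Run:
```python
from h import *
c=env.get_calibration('wrist'); T=np.load('pics/w13.npy')@c['hand_eye']
for p,z in [((199,116),50),((307,115.5),50),((211,144),94),((299,144),94),((255,137),118)]: print(p,onz(c,T,*p,z).round(1))
a,b=onz(c,T,199,116,50),onz(c,T,307,115.5,50); m=(a+b)/2; print('dish c',m+69*np.array([np.sin(.05),-np.cos(.05),0]))
```

```text
(199, 116) [497.1  55.1  50. ]
(307, 115.5) [598.6  60.   50. ]
(211, 144) [514.4  34.4  94. ]
(299, 144) [586.4  37.5  94. ]
(255, 137) [549.8  43.6 118. ]
dish c [551.34381813 -11.33580805  50.        ]
```

Rack and dish agree within about 2 mm. Lowering.

>>> {"api": "step_arm", "payload": {"rows": [[8,-1,0,0,0,0],[12,-1,0,0,0,0],[12,0,0,0,0,0],[12,0,0,0,0,0],[8,0,0,0,0,0],[5,0,0,0,0,0],[0,0,0,0,0,0]]}}

```text
t: 16.18
eef_pos: [551.0, -11.3, 138.7]
tcp_rot: [-0.965, 1.564, -0.923]
ft_force: [-0.6, 0.0, -5.0]
opening: 0.09
```

Run:
```python
from h import *
s,T=info()
im=env.read_camera('wrist');cv2.imwrite('pics/w14.png',im[:,:,::-1])
```

```text
t 16.175 pos [551.  -11.3 138.7] grasp [551.  -11.3 132.7] F [-0.6  0.  -5. ] op 0.09
[[ 0.004 -0.043  0.999]
 [-0.006  0.999  0.043]
 [-1.    -0.006  0.004]]
q [-0.14  0.51  1.85 -0.01  0.77 -0.18]
```

View pics/w14.png

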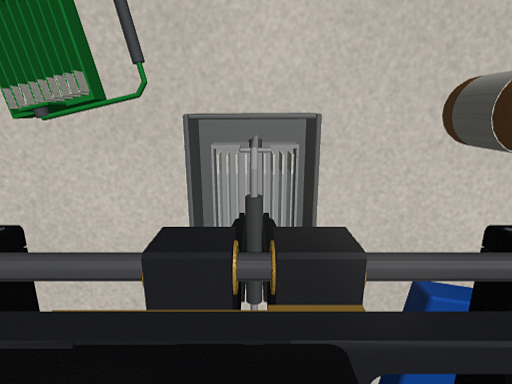

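The rack is inside the dish, well clear of the walls, with about 7 mm to go. Lowering slowly while I watch the force.

>>> {"api": "step_arm", "payload": {"rows": [[2,0,0,0,0,0],[2,0,0,0,0,0],[1.5,0,0,0,0,0],[0,0,0,0,0,0]]}}

```text
t: 16.73
eef_pos: [551.5, -11.3, 133.9]
tcp_rot: [-0.801, 1.562, -0.759]
ft_force: [-0.8, 0.3, -4.5]
opening: 0.088
```

>>> {"api": "step_arm", "payload": {"rows": [[1.5,0,0,0,0,0],[1.5,0,0,0,0,0]]}}

```text
t: 16.98
eef_pos: [551.6, -11.4, 130.9]
tcp_rot: [-0.776, 1.562, -0.734]
ft_force: [-0.2, -0.3, 5.6]
opening: 0.086
```

The rack has touched the floor: the force went from −4.5 to +5.6 N. I'll ease off slightly, then open the jaws a little.

>>> {"api": "step_arm", "payload": {"rows": [[-0.5,0,0,0,0,0],[0,0,0,0,0,0]]}}

```text
t: 17.23
eef_pos: [551.6, -11.4, 131.4]
tcp_rot: [-0.778, 1.562, -0.735]
ft_force: [0.2, 0.3, -4.3]
opening: 0.084
```

>>> {"api": "step_arm", "payload": {"rows": [[0,0,0,0,0,0],[0,0,0,0,0,0],[0,0,0,0,0,0]], "grip": 40}}

```text
t: 17.6
eef_pos: [552.3, -11.5, 132.3]
tcp_rot: [-0.66, 1.56, -0.617]
ft_force: [-0.1, 0.1, 0.7]
opening: 0.344
```

Run:
```python
from h import *
s,T=info()
im=env.read_camera('wrist');cv2.imwrite('pics/w15.png',im[:,:,::-1])
```

```text
t 17.6 pos [552.3 -11.5 132.3] grasp [552.4 -11.5 126.3] F [-0.1  0.1  0.7] op 0.344
[[ 0.009 -0.043  0.999]
 [-0.006  0.999  0.043]
 [-1.    -0.007  0.009]]
q [-0.14  0.52  1.85 -0.01  0.76 -0.18]
```

View pics/w15.png

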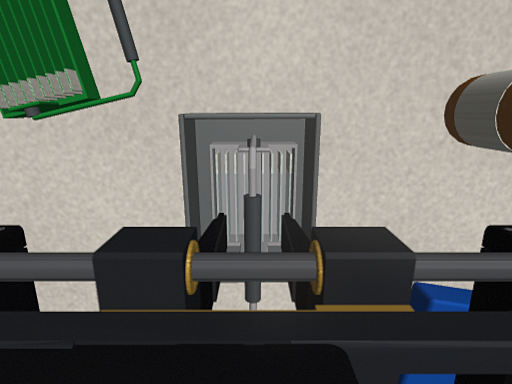

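Released, and the bail stays upright between the open fingers. Retreating straight up.

>>> {"api": "step_arm", "payload": {"rows": [[-10,0,0,0,0,0],[-20,0,0,0,0,0],[-30,0,0,0,0,0],[-40,0,0,0,0,0],[-40,0,0,0,0,0],[-20,0,0,0,0,0],[0,0,0,0,0,0],[0,0,0,0,0,0]]}}

```text
t: 18.65
eef_pos: [550.2, -10.3, 301.2]
tcp_rot: [-0.567, 1.558, -0.525]
ft_force: [0.5, 0.5, -0.4]
opening: 0.423
```

Run:
```python
from h import *
s,T=info()
im=env.read_camera('wrist');cv2.imwrite('pics/w16.png',im[:,:,::-1])
im=env.read_camera('scene');cv2.imwrite('pics/s16.png',cv2.resize(im[80:300,80:360,::-1],None,fx=2.7,fy=2.7,interpolation=cv2.INTER_CUBIC))
```

```text
t 18.65 pos [550.2 -10.3 301.2] grasp [550.3 -10.3 295.2] F [ 0.5  0.5 -0.4] op 0.423
[[ 0.011 -0.043  0.999]
 [-0.007  0.999  0.043]
 [-1.    -0.007  0.011]]
q [-0.14  0.32  1.67 -0.01  1.14 -0.18]
```

View pics/w16.png

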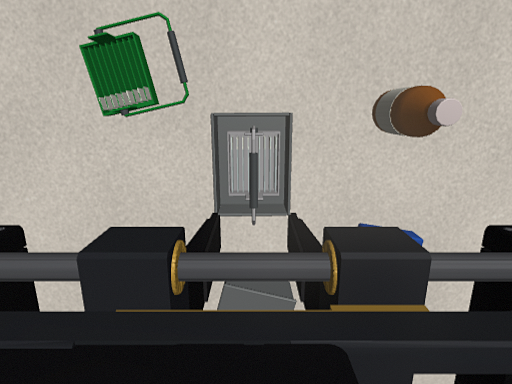

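View pics/s16.png

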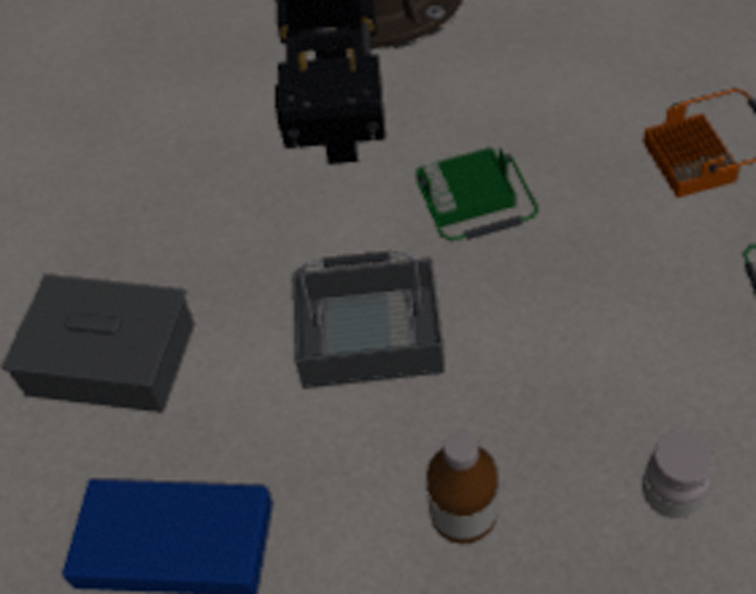

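The rack stands flat and centred in the dish (walls about (228–280, 131–194) inside the rim (211–291, 113–215)), and the bail is upright. One numeric check, then I'll hand in.

Run:
```python
from h import *
s=env.state(); c,T=camT('wrist',s)
P=[onz(c,T,*p,26) for p in [(228,131),(280,131),(279,194),(229,194)]]; print('rack c',np.mean(P,0).round(1), 'size',np.round(P[1]-P[0],1),np.round(P[3]-P[0],1))
print('bar',onz(c,T,253.5,181,127).round(1))
Q=[onz(c,T,*p,50) for p in [(211,114),(292,113),(291,215),(215,215)]]; print('dish c',np.mean(Q,0).round(1))
env.job_done()
```

```text
rack c [554.4 -10.9  26. ] size [70.6  3.   0. ] [  3.4 -88.6   0. ]
bar [552.7 -12.8 127. ]
dish c [551.9 -11.   50. ]
the job is handed in; nothing more can be done
```

The rack is standing in the open staining dish with its bail upright, and I have handed the job in at about 19 s of the 51 s allowed. No verdict is reported.

- **Folding the bail:** I first tried to tilt the gripper and hook the bar from below, but joint 4 reached its limit. Instead I pinched the bar lightly and raised it along its arc. I then loosened the jaws and pushed it the rest of the way upright. The rack did not visibly move on the bench.
- **Carrying and placing:** I gripped the bar's sleeve and lifted the rack about 106 mm. I lowered it into the dish until the force showed contact with the floor, then opened the jaws and withdrew straight up.

**Last checks:**
- **Position:** the rack centre measured (554.4, −10.9) against a dish centre of (551.9, −11.0), about 2.5 mm off with 25 mm allowed.
- **Bail:** the bar is within about 3 mm of the rack centre, so the bail is close to vertical.
- **Rest of the scene:** the rack looks flat, the bottle, jar and slide box look untouched, and the gripper is clear of everything.
- **Not measured:** I judged tilt and the rack being at rest from the pictures and the touchdown height only.

No check failed. Dish-centre estimates from different views differed by 1–2 mm, within the stated camera accuracy.

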